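# Index the sample changer and take the reading

## Task

Work the sample changer's ratchet lever, stroke by stroke, until the tall sample bottle stands exactly in front of the reading head: the last stroke must be carried right up against the lever's stop, feeling for it without forcing, and the lever let home again. Do not carry the bottle past the head and do not touch the carousel itself. Only then press the button on the meter fully down for a moment and let it up, leaving the glassware around undisturbed.

Things in the scene. Friction and masses are not known exactly. Their poses are not given: they have to be found in the camera images.
- changer: Sample changer: round grey base, 270 mm across and 30 mm high, fixed to the bench. Origin at the centre of its underside, on the vertical axis about which carousel and lever turn; z up. It stands somewhere else, turned otherwise, each time.
- carousel: Grey disc, 192 mm across, upper face 66 mm above the bench, with 10 places, 36 degrees apart, on a circle of 72 mm radius: seven short capped vials (tops at 108 mm), two empty, one tall bottle, all clipped in. Origin on the axis at bench height; x axis towards the bottle. The lever turns it anticlockwise seen from above; friction holds it where it is left. Do not touch it.
- bottle (a point): Centre line of the tall white bottle (28 mm across, top 140 mm above the bench), 100 mm above the bench, 72 mm from the axis. It starts 46 to 140 degrees short of the head, which takes 2 to 4 strokes; the first stroke may turn the carousel by more or less than one place, to bring it into step, each later one by exactly one.
- head: Reading head: black post (26 x 30 mm, 114 mm high) at the rim of the base, its nose towards the carousel. Part of the same fixed piece: the lever's stop, an upright rubber post, 12 mm across, 50 mm high, 115 mm from the axis. Both are set together to another bearing each time (within 6 degrees). Origin on the axis at bench height; x axis towards the head.
- read_spot (a point): Where the bottle's centre line must stand: before the head's nose, 72 mm from the axis, 100 mm above the bench. x axis outward, y axis along the carousel's motion. A stroke carried to the stop brings one place of the carousel exactly here.
- lever: Steel arm, 16 mm wide, 10 mm thick, 39 mm above the bench, turning about the changer's axis under the carousel. Origin on the axis at bench height; x axis along the arm. Swung anticlockwise (from above) from home it turns the carousel, after some free travel, until the arm meets the stop, 44 to 56 degrees from home. Let go, a spring takes it home; the carousel stays.
- lever_grip (a point): On the axis of the lever's upright black round handle (20 mm across, from 40 to 106 mm above the bench), 75 mm above the bench, 160 mm from the changer's axis. Pushing it takes 2 N at home, rising to 6 to 7 N with the carousel near the end; at the stop the force rises steeply. 3 N more is firmly against the stop; over 40 N is forcing.
- lever_home (a point): Where lever_grip stands when the lever is at home. Fixed to the base. The lever must come back here (within 12 mm) to take hold of the next place.
- meter: Bench meter: grey box, 110 x 150 x 45 mm, with a dark display, fixed to the bench. Origin at the centre of its underside.
- read_top (a point): Centre of the top of the meter's round push button (22 mm across, in a 38 mm black collar), 67 mm above the bench when up.
- read (a joint): Travel of the push button: 0 up, 0.006 m fully down. Spring, 5 N when fully down.
- flask_mid (a point): Conical glass flask, bystander: 72 mm across at the foot, 97 mm high; point on its axis 48 mm up.
- reagent_mid (a point): White reagent bottle, bystander: 60 mm across, 140 mm high; point on its axis 70 mm up.
- beaker_mid (a point): Glass beaker, bystander: 68 mm across, 85 mm high; point on its axis 42 mm up.
Mind the look-alikes: they are no part of the job. Leave any yellow look-alike of the meter alone.

How it is judged:
By the outcome, as a careful person would: the job done as asked, in the order asked, and still so for the second after the job is handed in, with the robot touching nothing.
It also fails if it takes over 72 s, if anything falls off the work surface, if the arm or the gripper's body presses on something with over 40 N, if the wrist force passes 120 N, or if a joint passes its speed limit or range.

## Robot

A 7-joint arm with a two-finger parallel gripper is mounted at the origin on the work surface. World frame = base frame: x ahead of the robot, y to its left, z up, the work surface at z = 0. Lengths are in m, angles in rad, forces in N, time in s.
With the tool pointing down it reaches from about 0.4 to 0.85 m from the base axis. Payload 4.5 kg.
Tool frame: the origin (TCP) lies at the centre of the arm's flange, where the gripper is bolted on; the fingertips stand nose_length ahead of it and the grasp point (between the pads) lies 147 mm ahead of it (nose_length is the distance from the TCP to the fingertips, in m); z points along the fingers, y is the line along which they close (so a half turn about z gives the same grasp; the last joint's range is limited). The gripper opens to 88 mm and grips with 3 to 60 N. Pads are 18 mm wide; open, the fingers measure 123 mm over their backs; the gripper's body (75 mm by 187 mm) begins 45 mm behind the grasp point.
Start: joints at [-1.151, 0.689, -0.195, 1.565, 0.157, 0.902, -0.215], TCP at [0.235, 0.579, 0.405] pointing down, gripper open.
Joint ranges: [-3.01, 3.01], [-0.46, 2.08], [-1.47, 1.51], [0.13, 2.56], [-1, 4.14], [0.04, 2.09], [-2.66, 2.66]. Speed limits (rad/s): [2.57, 2.57, 3.14, 3.14, 3.14, 3.14, 3.14].

## Interface

Orientations are given as a unit quaternion [x, y, z, w].
In Python, from plant import * gives the robot as it stands.
- The arm moves only by the tool play_rows, never from a script. Its argument "rows" is a list that holds one entry, the list of rows, each a list of 6 numbers: the shift along the tool's x, y, z normalised to -1 to 1, where 1 is 0.5 m, then the turn, a rotation vector about the tool's x, y, z normalised to -1 to 1, where 1 is 0.5 rad. A call has 1 to 20 rows; each row is the pose to reach, as a shift and turn from the pose commanded when the call began, along the tool's axes at that moment; what a row does not reach only later rows make up. A row lasts 1/12 s, in which the tool goes at most 41.7 mm and 7.16 degrees, less where a joint would pass 70% of its speed; a pose out of reach is approached as far as the arm can. A call with a number of a shift or a turn outside -1 to 1 is refused whole. A call with a gripper value outside its range is refused whole. "claw" is the closure, from 0 (fully open) to 1 (shut), set as the call begins (left out, the last holds). The fingers move at their own pace and stop on an object; "squeeze" is the grip in N (left out, the last holds). Time passes only in rows, so rows that repeat a pose let the fingers close. It gives the time, the measured TCP pose, the force, the opening and the grip force at its end, in the units of the state.
- get_state(): the state, without advancing time (a new reading comes with each control period).
- snapshot(name): name is "scene" or "top" or "wrist"; returns a dict with "pixels" (384x512x3 uint8, blue, green, red), "camera_matrix" (3x3 intrinsics, pixels), "world_to_cam" (4x4, takes a point from world to camera coordinates); the wrist camera has in their place "mount" (4x4, takes a point from camera to tool coordinates, whose origin is the TCP and whose axes are the flange's). Camera axes: x right, y down, z forward; pixel columns grow to the right and rows downward; lengths in m; the calibration is good to about 2 mm. A picture is of the moment at which its call begins: read the wrist's pose just before it. There is no depth.
- finish_job(): hands the job in; it is judged then, once.
The state is a dict: "clock": time; "q": joint angles; "qd": joint speeds; "joint_torque": joint torques, N m; "tool_pos": TCP position; "eef_rot": TCP orientation; "contact_force": force on the tool from outside, world axes, zero at the start; "moment": the same for the moment, N m; "opening": opening from 0.0 (shut) to 1.0 (fully open); "finger_force": force on a finger pad.
Only numpy, scipy, OpenCV 4.12 (cv2) and the standard library are available. Lean on these libraries where they do the work, as an engineer would, in place of code of your own. Each camera call takes 0.05 s, during which the arm holds its last target. There are 200 camera calls.

## Working session

There is one attempt and no reset: what is moved stays moved. The work goes in short steps, Python scripts to look and compute and a tool call to move; the robot and the scene stay as the last step left them, time stands still between calls to the robot, and variables do not carry over. Pictures are saved under pics/ and viewed, at most 10 in all, crops included, and the job is handed in when it is done.

Besides the shell and the picture viewer there is one more tool, called after ">>>" as name(argument=value, ...), one argument or row to a line, values as JSON. play_rows: Moves the arm, as the interface text tells. Its arguments: {"type":"object","properties":{"rows":{"type":"array"},"claw":{"type":"number"},"squeeze":{"type":"number"}},"required":["rows"]}

```bash
ls; mkdir -p pics; python3 - <<'E'
from plant import *
import cv2
s=get_state();print({k:s[k] for k in("clock","tool_pos","eef_rot","contact_force","opening")})
try: print(nose_length)
except Exception as e: print(e)
for n in("scene","top"):
    d=snapshot(n);cv2.imwrite(f"pics/{n}0.png",cv2.resize(d["pixels"],(800,600),interpolation=cv2.INTER_CUBIC));print(n,d["camera_matrix"],d["world_to_cam"])
E
```

```text
pics
{'clock': 0.0, 'tool_pos': array([0.23509773, 0.57874121, 0.4039093 ]), 'eef_rot': array([ 1.91678459e-01,  9.81457350e-01, -9.08818369e-04, -1.09186726e-04]), 'contact_force': array([-0.28084176, -1.39113542, -0.56892627]), 'opening': 1.0000781926141344}
0.166
scene [[435.67976589   0.         254.08154783]
 [  0.         435.67976589 197.36458698]
 [  0.           0.           1.        ]] [[-0.77940094  0.62638613 -0.01321331  0.3517858 ]
 [ 0.36243104  0.43356287 -0.82502544 -0.12929967]
 [-0.5110557  -0.64781451 -0.56494109  1.60081416]
 [ 0.          0.          0.          1.        ]]
top [[478.49215603   0.         250.99495448]
 [  0.         478.49215603 198.3288712 ]
 [  0.           0.           1.        ]] [[-0.01488536 -0.99987364 -0.00557909  0.09670478]
 [-0.99606021  0.01531596 -0.08734686  0.50782628]
 [ 0.08742127  0.00425692 -0.99616234  1.60724713]
 [ 0.          0.          0.          1.        ]]
```

View pics/scene0.png

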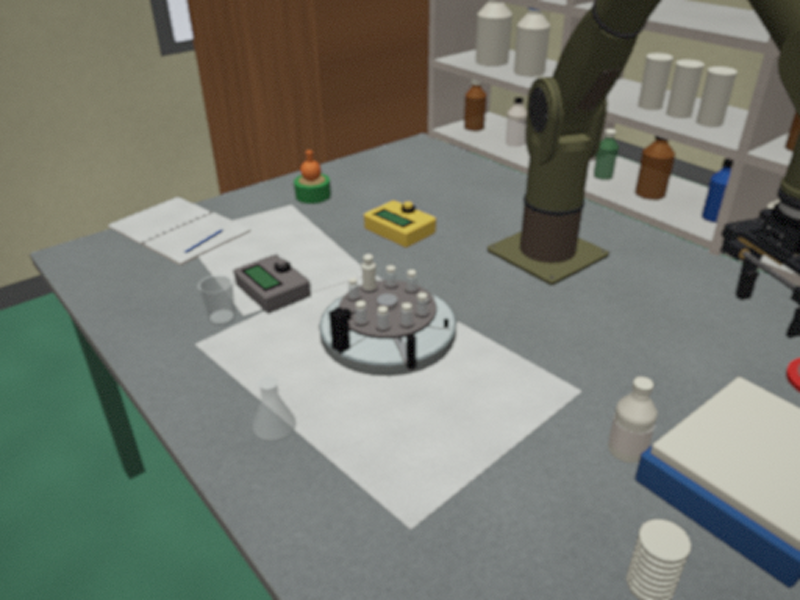

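View pics/top0.png

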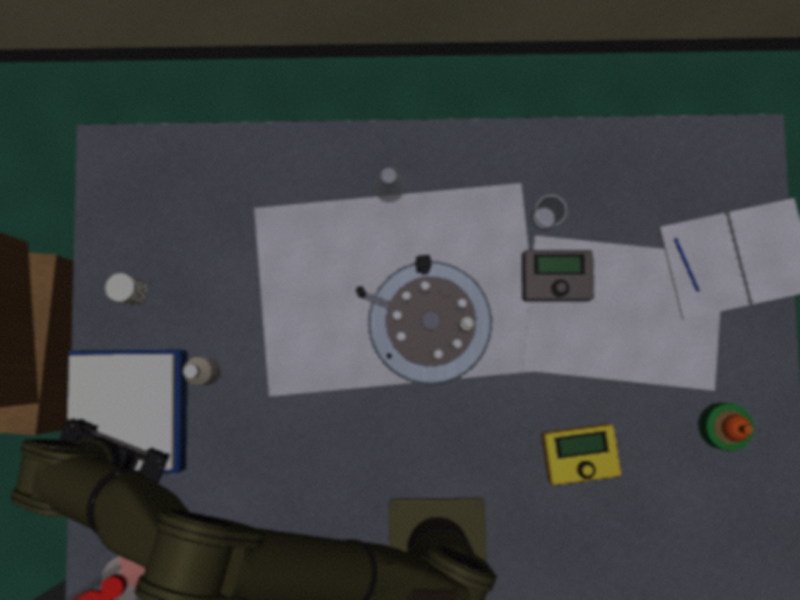

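The top view shows the changer at about (430,322), the lever handle at home at (361,292), a thin black post (probably the stop) at (390,356), the head at (423,263) and the bottle at (467,323). There are two meter candidates: the grey one at (558,275), with its button at (561,288), and a yellow one at (583,455). The grey one fits the description. The yellow one is the look-alike to leave alone. I'll confirm this in an enlarged crop.

```bash
python3 - <<'E'
from plant import *
import cv2
d=snapshot("top");c=d["pixels"][155:255,215:390]
cv2.imwrite("pics/top1.png",cv2.resize(c,None,fx=4.5,fy=4.5,interpolation=cv2.INTER_CUBIC))
d=snapshot("scene");c=d["pixels"][150:250,140:310]
cv2.imwrite("pics/scene1.png",cv2.resize(c,None,fx=4.7,fy=4.7,interpolation=cv2.INTER_CUBIC))
E
```

```text
(no output)
```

View pics/top1.png

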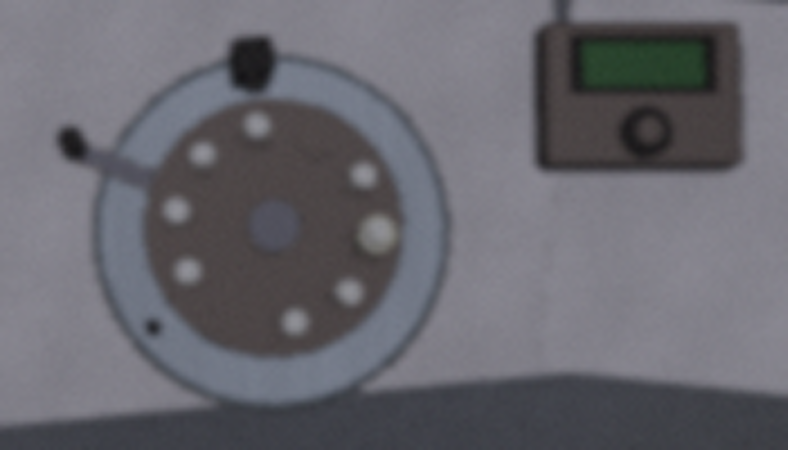

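View pics/scene1.png

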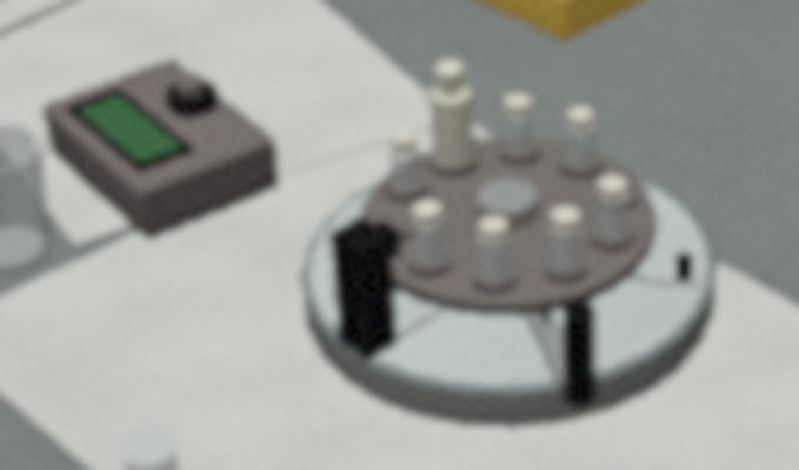

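The crops show the grey meter with a dark display and a black-collared button at crop (648,131). The handle top is at (70,138), the stop at (153,327), the bottle top at (379,233) and the disc centre at (273,227).

```bash
cat > h.py <<'E'
from plant import *
import numpy as np
from scipy.spatial.transform import Rotation as R
def ray(d,u,v,z):
    K=d["camera_matrix"];T=d["world_to_cam"];Rm=T[:3,:3]
    o=-Rm.T@T[:3,3];w=Rm.T@np.linalg.inv(K)@[u,v,1]
    return o+w*(z-o[2])/w[2]
def rel(p,yaw=None):
    """target TCP world pos -> normalised shift; yaw=world bearing of tool y wanted"""
    s=get_state();r=R.from_quat(s["eef_rot"]);t=r.inv().apply(np.array(p)-s["tool_pos"])/.5
    out=list(t)
    if yaw is not None:
        Y=np.array([np.cos(yaw),np.sin(yaw),0]);Z=np.array([0,0,-1.]);M=np.c_[np.cross(Y,Z),Y,Z]
        out+=list((r.inv()*R.from_matrix(M)).as_rotvec()/.5)
    return np.round(out,3)
E
python3 - <<'E'
from h import *
T=snapshot("top");S=snapshot("scene")
pt={"disc":(273,227,.066),"base":(272,230,.03),"handle":(69,138,.106),"stop":(153,326,.05),"bottle":(379,233,.14),"headtop":(252,51,.114),"button":(648,131,.067)}
ps={"disc":(508,197,.07),"handle":(580,309,.106),"stop":(685,257,.05),"bottle":(449,66,.14),"button":(192,88,.067),"headtop":(367,237,.114)}
c=None
for k,(u,v,z) in pt.items():
    p=ray(T,u/4.5-.4+215,v/4.5-.4+155,z)
    if k=="disc":c=p
    e=p-c;print(k,p.round(4),"r",np.hypot(*e[:2]).round(3),"brg",np.degrees(np.arctan2(e[1],e[0])).round(1), end=" ")
    if k in ps:
        u,v,z=ps[k];print("scene",ray(S,u/4.7-.4+140,v/4.7-.4+150,z).round(4))
    else:print()
E
```

```text
disc [0.4819 0.0088 0.066 ] r 0.0 brg 0.0 scene [ 0.4719 -0.004   0.07  ]
base [0.4822 0.008  0.03  ] r 0.001 brg -66.9 
handle [0.5454 0.1562 0.106 ] r 0.161 brg 66.7 scene [0.5441 0.1557 0.106 ]
stop [0.4109 0.0983 0.05  ] r 0.114 brg 128.4 scene [0.4099 0.0983 0.05  ]
bottle [ 0.4711 -0.0619  0.14  ] r 0.072 brg -98.6 scene [ 0.4706 -0.065   0.14  ]
headtop [0.6053 0.0237 0.114 ] r 0.124 brg 6.9 scene [0.6022 0.0288 0.114 ]
button [ 0.5485 -0.2688  0.067 ] r 0.286 brg -76.5 scene [ 0.5548 -0.2607  0.067 ]
```

```bash
python3 - <<'E'
from h import *
print(rel([.545,.156,.345],np.radians(-23.3)))
E
```

```text
[-8.930e-01 -5.510e-01  1.190e-01 -1.000e-03  1.000e-03  3.183e+00]
```

>>> play_rows(
  rows=[
    [[-0.05,-0.03,0.007,0,0,0.08],[-0.12,-0.073,0.016,0,0,0.2],[-0.893,-0.551,0.119,0,0,1],[-0.893,-0.551,0.119,0,0,1],[-0.893,-0.551,0.119,0,0,1],[-0.893,-0.551,0.119,0,0,1],[-0.893,-0.551,0.119,0,0,1],[-0.893,-0.551,0.119,0,0,1],[-0.893,-0.551,0.119,0,0,1],[-0.893,-0.551,0.119,0,0,1],[-0.893,-0.551,0.119,0,0,1],[-0.893,-0.551,0.119,0,0,1],[-0.893,-0.551,0.119,0,0,1],[-0.893,-0.551,0.119,0,0,1],[-0.893,-0.551,0.119,0,0,1],[-0.893,-0.551,0.119,0,0,1]],
  ],
  claw=0,
)

```text
clock: 1.63
tool_pos: [0.5449, 0.1563, 0.3451]
eef_rot: [0.429, 0.904, 0.0, -0.0]
contact_force: [0.2, -0.4, -0.7]
opening: 1.002
finger_force: 0.0
```

>>> play_rows(
  rows=[
    [[0,0,0,0,0,1],[0,0,0,0,0,1],[0,0,0,0,0,1],[0,0,0,0,0,1],[0,0,0,0,0,1]],
  ],
)

```text
clock: 2.05
tool_pos: [0.5441, 0.1585, 0.3454]
eef_rot: [0.638, 0.77, 0.0, -0.0]
contact_force: [-0.8, 1.1, 0.6]
opening: 0.998
finger_force: 0.0
```

>>> play_rows(
  rows=[
    [[0,0,0,0,0,1],[0,0,0,0,0,1],[0,0,0,0,0,1],[0,0,0,0,0,1],[0,0,0,0,0,1],[0,0,0,0,0,1]],
  ],
)

```text
clock: 2.55
tool_pos: [0.5446, 0.1573, 0.3452]
eef_rot: [0.807, 0.591, -0.0, -0.0]
contact_force: [1.2, 0.9, 0.7]
opening: 1.001
finger_force: 0.0
```

```bash
python3 - <<'E'
from h import *
import cv2
s=get_state();print(s["clock"],s["q"].round(2),s["tool_pos"],s["contact_force"])
w=snapshot("wrist");cv2.imwrite("pics/w1.png",w["pixels"]);print(w["mount"],w["camera_matrix"])
print(rel([.545,.156,.23],np.radians(-23.3)))
E
```

```text
2.55 [-0.46  0.7   0.16  1.81 -0.17  0.64 -0.5 ] [0.54456421 0.15725098 0.34523235] [1.18794392 0.87740668 0.66420579]
[[-6.50816738e-06 -9.63609766e-01 -2.67312960e-01  6.93118629e-02]
 [ 9.99999107e-01  3.51058501e-04 -1.28984229e-03 -5.15600798e-06]
 [ 1.33674712e-03 -2.67312730e-01  9.63608903e-01  1.97988929e-02]
 [ 0.00000000e+00  0.00000000e+00  0.00000000e+00  1.00000000e+00]] [[285.49548127   0.         258.00529001]
 [  0.         285.49548127 190.74684865]
 [  0.           0.           1.        ]]
[-0.002  0.001  0.23  -0.001 -0.001  0.198]
```

View pics/w1.png

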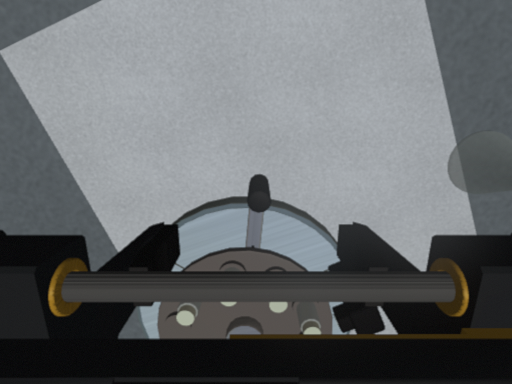

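The wrist view shows the handle centred between the fingers, spanning (259,178) to (259,208). I'll check that against the projection of the expected handle.

```bash
python3 - <<'E'
from h import *
s=get_state();w=snapshot("wrist");r=R.from_quat(s["eef_rot"]);M=np.linalg.inv(w["mount"])
def proj(p):
    t=r.inv().apply(np.array(p)-s["tool_pos"]);c=M[:3,:3]@t+M[:3,3];q=w["camera_matrix"]@c;return (q[:2]/q[2]).round(1)
c=np.array([.482,.0085]);a=np.radians(66.7)
for rr in(.15,.16,.17):
  for z in(.04,.106):print(rr,z,proj([c[0]+rr*np.cos(a),c[1]+rr*np.sin(a),z]))
E
```

```text
0.15 0.04 [258.5 192. ]
0.15 0.106 [258.5 214. ]
0.16 0.04 [259.5 182.7]
0.16 0.106 [259.8 202.4]
0.17 0.04 [260.5 173.3]
0.17 0.106 [261.  190.5]
```

Projection and picture agree, so I'll descend and half close into a loose cage around the handle.

>>> play_rows(
  rows=[
    [[-0.001,0,0.05,0,0,0.1],[-0.002,0.001,0.12,0,0,0.198],[-0.002,0.001,0.19,0,0,0.198],[-0.002,0.001,0.228,0,0,0.198],[-0.002,0.001,0.228,0,0,0.198]],
  ],
)

```text
clock: 3.07
tool_pos: [0.5436, 0.1546, 0.2275]
eef_rot: [0.836, 0.548, -0.003, -0.002]
contact_force: [0.5, 0.6, 0.4]
opening: 0.996
finger_force: 0.0
```

>>> play_rows(
  rows=[
    [[0,0,0,0,0,0],[0,0,0,0,0,0],[0,0,0,0,0,0],[0,0,0,0,0,0],[0,0,0,0,0,0],[0,0,0,0,0,0]],
  ],
  claw=0.61,
  squeeze=5,
)

```text
clock: 3.57
tool_pos: [0.5456, 0.1548, 0.2321]
eef_rot: [0.837, 0.547, 0.001, 0.0]
contact_force: [-0.3, 0.2, 0.4]
opening: 0.569
finger_force: 0.0
```

```bash
python3 - <<'E'
from h import *
s=get_state();print(s["clock"],s["q"].round(2),s["tool_pos"],s["contact_force"],s["opening"])
c=np.array([.482,.0085]);a=np.radians(66.7)
print(rel([*(c+.16*np.array([np.cos(a),np.sin(a)])),.23],np.radians(-23.3)))
E
```

```text
3.5667 [-0.43  0.88  0.12  1.88 -0.24  0.4  -0.54] [0.54557976 0.15484747 0.23206216] [-0.30572813  0.17244776  0.39039309] 0.5694986661362486
[ 0.001 -0.001  0.004  0.002 -0.002 -0.014]
```

>>> play_rows(
  rows=[
    [[0,-0.008,0,0,0,-0.05],[0,-0.017,0,0,0,-0.105],[-0.001,-0.025,0,0,0,-0.157],[-0.002,-0.033,0,0,0,-0.209],[-0.003,-0.045,0,0,0,-0.28],[-0.005,-0.056,0,0,0,-0.349],[-0.007,-0.067,0,0,0,-0.419],[-0.01,-0.077,0,0,0,-0.489],[-0.013,-0.088,0,0,0,-0.559],[-0.016,-0.099,0,0,0,-0.628],[-0.019,-0.109,0,0,0,-0.698],[-0.023,-0.12,0,0,0,-0.768],[-0.028,-0.13,0,0,0,-0.838],[-0.032,-0.14,0,0,0,-0.908]],
  ],
)

```text
clock: 4.73
tool_pos: [0.4747, 0.1681, 0.2314]
eef_rot: [0.692, 0.722, 0.0, 0.0]
contact_force: [5.1, -2.2, -0.4]
opening: 0.394
finger_force: 2.5
```

>>> play_rows(
  rows=[
    [[0,-0.011,0,0,0,-0.07],[-0.002,-0.022,0,0,0,-0.14],[-0.002,-0.033,0,0,0,-0.209],[-0.003,-0.045,0,0,0,-0.28],[-0.005,-0.056,0,0,0,-0.349],[-0.007,-0.067,0,0,0,-0.419],[-0.01,-0.077,0,0,0,-0.489],[-0.013,-0.088,0,0,0,-0.559],[-0.016,-0.099,0,0,0,-0.628],[-0.019,-0.109,0,0,0,-0.698],[-0.023,-0.12,0,0,0,-0.768],[-0.023,-0.12,0,0,0,-0.768]],
  ],
)

```text
clock: 5.73
tool_pos: [0.4152, 0.1539, 0.2313]
eef_rot: [0.542, 0.841, 0.0, 0.0]
contact_force: [5.4, -1.3, -0.1]
opening: 0.391
finger_force: 2.3
```

```bash
cat >> h.py <<'E'
def where():
    s=get_state();c=np.array([.482,.0085]);e=s["tool_pos"][:2]-c;b=np.arctan2(e[1],e[0])
    y=R.from_quat(s["eef_rot"]).apply([0,1,0]);f=s["contact_force"]
    print(s["clock"],"r",np.hypot(*e).round(4),"th",np.degrees(b).round(2)-66.7,"yaw-th",(np.degrees(np.arctan2(y[1],y[0])-b)+90).round(2),"z",s["tool_pos"][2].round(4),"Ftan",(-f[0]*np.sin(b)+f[1]*np.cos(b)).round(2),"Frad",(f[0]*np.cos(b)+f[1]*np.sin(b)).round(2),"Fz",f[2].round(2),"open",s["opening"].round(3),"q",s["q"].round(2))
E
python3 -c "
from h import *
where()"
```

```text
Traceback (most recent call last):
  File "h.py", line 19, in where
    print(s["clock"],"r",np.hypot(*e).round(4),"th",np.degrees(b).round(2)-66.7,"yaw-th",(np.degrees(np.arctan2(y[1],y[0])-b)+90).round(2),"z",s["tool_pos"][2].round(4),"Ftan",(-f[0]*np.sin(b)+f[1]*np.cos(b)).round(2),"Frad",(f[0]*np.cos(b)+f[1]*np.sin(b)).round(2),"Fz",f[2].round(2),"open",s["opening"].round(3),"q",s["q"].round(2))
                                                                                                                                                                                                                                                                                                    ^^^^^^^^^^^^^^^^^^
AttributeError: 'float' object has no attribute 'round'
```

>>> play_rows(
  rows=[
    [[0,-0.006,0,0,0,-0.035],[0,-0.012,0,0,0,-0.07],[-0.001,-0.017,0,0,0,-0.105],[-0.001,-0.022,0,0,0,-0.14],[-0.001,-0.022,0,0,0,-0.14]],
  ],
)

```text
clock: 6.15
tool_pos: [0.4061, 0.1493, 0.2313]
eef_rot: [0.512, 0.859, 0.001, 0.001]
contact_force: [6.7, -1.4, -0.3]
opening: 0.388
finger_force: 2.6
```

>>> play_rows(
  rows=[
    [[0,-0.003,0,0,0,-0.02],[0,-0.006,0,0,0,-0.035],[0,-0.006,0,0,0,-0.035]],
  ],
)

```text
clock: 6.4
tool_pos: [0.4037, 0.148, 0.2313]
eef_rot: [0.505, 0.863, 0.001, 0.001]
contact_force: [6.3, -1.3, -1.3]
opening: 0.392
finger_force: 2.7
```

>>> play_rows(
  rows=[
    [[0,-0.003,0,0,0,-0.02],[0,-0.006,0,0,0,-0.035],[0,-0.006,0,0,0,-0.035]],
  ],
)

```text
clock: 6.65
tool_pos: [0.4012, 0.1465, 0.2313]
eef_rot: [0.497, 0.868, 0.001, 0.001]
contact_force: [6.5, -0.6, -0.9]
opening: 0.387
finger_force: 2.7
```

>>> play_rows(
  rows=[
    [[0,-0.003,0,0,0,-0.02],[0,-0.003,0,0,0,-0.02]],
  ],
)

```text
clock: 6.82
tool_pos: [0.3999, 0.1458, 0.2313]
eef_rot: [0.493, 0.87, 0.001, 0.001]
contact_force: [7.5, -1.1, -0.7]
opening: 0.391
finger_force: 2.7
```

```bash
sed -i 's/s\["opening"\].round(3)/round(float(s["opening"]),3)/' h.py
python3 -c "
from h import *
where()"
```

```text
6.8167 r 0.1599 th 54.19 yaw-th 0.03 z 0.2313 Ftan -5.86 Frad -4.76 Fz -0.71 open 0.391 q [-0.45  0.81 -0.01  2.29  0.2   0.04 -0.12]
```

Joint 6 is at its limit because the handle is so close to the base. For the rest I'll push by tilting the tool about its x, so the tip moves along −y. That raises q6.

>>> play_rows(
  rows=[
    [[0,0,0,0.015,0,0],[0,0,0,0.03,0,0],[0,0,0,0.03,0,0]],
  ],
)

```text
clock: 7.07
tool_pos: [0.4003, 0.1462, 0.2315]
eef_rot: [0.493, 0.87, -0.005, -0.003]
contact_force: [7.4, -0.8, 1.2]
opening: 0.388
finger_force: 2.8
```

```bash
python3 -c "
from h import *
where()"
```

```text
7.0667 r 0.1601 th 53.989999999999995 yaw-th 0.23 z 0.2315 Ftan -5.98 Frad -4.43 Fz 1.19 open 0.388 q [-0.45  0.81 -0.02  2.28  0.2   0.06 -0.12]
```

>>> play_rows(
  rows=[
    [[0,0,0,0.015,0,0],[0,0,0,0.03,0,0],[0,0,0,0.03,0,0]],
  ],
)

```text
clock: 7.32
tool_pos: [0.4004, 0.1464, 0.2316]
eef_rot: [0.493, 0.87, -0.011, -0.006]
contact_force: [7.1, -0.6, 3.6]
opening: 0.39
finger_force: 2.9
```

```bash
python3 -c "
from h import *
where()"
```

```text
7.3167 r 0.1602 th 53.92999999999999 yaw-th 0.31 z 0.2316 Ftan -5.82 Frad -4.14 Fz 3.59 open 0.39 q [-0.45  0.81 -0.02  2.27  0.2   0.09 -0.12]
```

>>> play_rows(
  rows=[
    [[0,0,0,0.015,0,0],[0,0,0,0.03,0,0],[0,0,0,0.03,0,0]],
  ],
)

```text
clock: 7.57
tool_pos: [0.4004, 0.1466, 0.2317]
eef_rot: [0.493, 0.87, -0.017, -0.01]
contact_force: [5.9, 0.6, 4.1]
opening: 0.392
finger_force: 2.9
```

>>> play_rows(
  rows=[
    [[0,0,0,0.01,0,0],[0,0,0,0.02,0,0],[0,0,0,0.02,0,0]],
  ],
)

```text
clock: 7.82
tool_pos: [0.4004, 0.1467, 0.2317]
eef_rot: [0.492, 0.87, -0.021, -0.012]
contact_force: [6.6, -0.0, 4.9]
opening: 0.389
finger_force: 3.0
```

>>> play_rows(
  rows=[
    [[0,0,0,0.01,0,0],[0,0,0,0.02,0,0],[0,0,0,0.02,0,0]],
  ],
)

```text
clock: 8.07
tool_pos: [0.4004, 0.1468, 0.2318]
eef_rot: [0.492, 0.87, -0.026, -0.015]
contact_force: [6.1, 1.4, 5.4]
opening: 0.392
finger_force: 3.1
```

```bash
python3 -c "
from h import *
where()
import cv2
d=snapshot('top');c=d['pixels'][155:255,215:390]
cv2.imwrite('pics/top2.png',cv2.resize(c,None,fx=4.5,fy=4.5,interpolation=cv2.INTER_CUBIC))"
```

```text
8.0667 r 0.1606 th 53.84 yaw-th 0.46 z 0.2318 Ftan -5.93 Frad -1.91 Fz 5.43 open 0.392 q [-0.44  0.81 -0.03  2.26  0.2   0.14 -0.12]
```

View pics/top2.png

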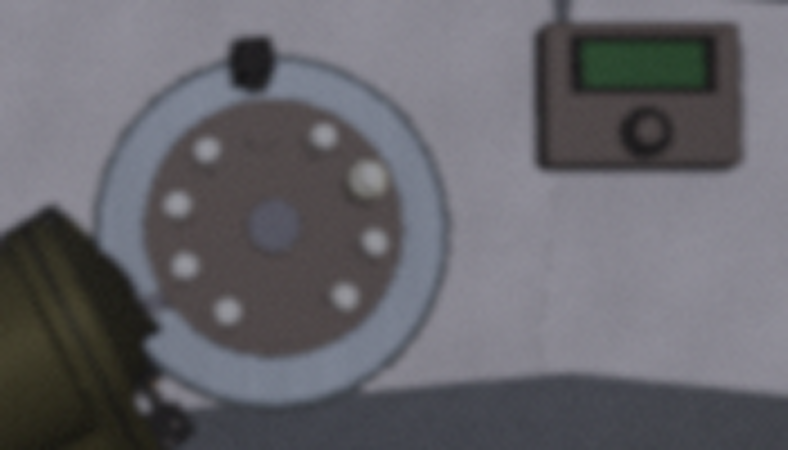

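The bottle is at (369,180), about 30° further on, and the stop isn't reached yet. Continuing.

>>> play_rows(
  rows=[
    [[0,0,0,0.015,0,0],[0,0,0,0.03,0,0],[0,0,0,0.03,0,0]],
  ],
)

```text
clock: 8.37
tool_pos: [0.401, 0.1473, 0.2318]
eef_rot: [0.492, 0.87, -0.031, -0.018]
contact_force: [7.7, 2.0, 5.1]
opening: 0.394
finger_force: 3.8
```

>>> play_rows(
  rows=[
    [[0,0,0,0.01,0,0],[0,0,0,0.02,0,0],[0,0,0,0.02,0,0]],
  ],
)

```text
clock: 8.62
tool_pos: [0.4019, 0.1478, 0.2319]
eef_rot: [0.492, 0.87, -0.034, -0.02]
contact_force: [9.3, 2.6, 3.8]
opening: 0.391
finger_force: 4.7
```

>>> play_rows(
  rows=[
    [[0,0,0,0.01,0,0],[0,0,0,0.02,0,0],[0,0,0,0.02,0,0]],
  ],
)

```text
clock: 8.87
tool_pos: [0.4024, 0.1481, 0.232]
eef_rot: [0.492, 0.87, -0.038, -0.022]
contact_force: [11.3, 4.2, 5.1]
opening: 0.406
finger_force: 5.2
```

```bash
cat >> h.py <<'E'
def bottle():
    import cv2
    d=snapshot("top");c=np.array([.482,.0085]);g=cv2.cvtColor(d["pixels"],cv2.COLOR_BGR2GRAY).astype(np.float32)
    g=cv2.GaussianBlur(g,(0,0),2.2);best=[]
    K,T=d["camera_matrix"],d["world_to_cam"]
    for a in np.arange(-110,30,.5):
        p=T@[c[0]+.072*np.cos(np.radians(a)),c[1]+.072*np.sin(np.radians(a)),.135,1];q=K@p[:3]
        best.append((cv2.getRectSubPix(g,(1,1),(q[0]/q[2],q[1]/q[2]))[0,0],a))
    v=np.array(best);i=v[:,0].argmax();w=slice(max(i-16,0),i+17);m=np.clip(v[w,0]-v[w,0].max()*.85,0,None)
    print("bottle brg",(m*v[w,1]).sum()/m.sum(), "peak",v[i])
E
python3 -c "
from h import *
where();bottle()"
```

```text
8.8667 r 0.1607 th 52.980000000000004 yaw-th 1.33 z 0.232 Ftan -11.87 Frad -1.94 Fz 5.13 open 0.406 q [-0.44  0.81 -0.04  2.24  0.19  0.18 -0.12]
bottle brg -65.36638142453091 peak [123.16493225 -66.        ]
```

Firm contact: the tangential force rose from 6 to 12 N and stopped there. The bottle moved 33° to −65°, so two places remain. I'll return the lever home.

>>> play_rows(
  rows=[
    [[0,0,0,-0.07,0,0],[0,0,0,-0.14,0,0],[0,0,0,-0.2,0,0]],
  ],
)

```text
clock: 9.17
tool_pos: [0.3994, 0.1461, 0.2314]
eef_rot: [0.493, 0.87, 0.001, 0.001]
contact_force: [16.8, 9.3, -4.2]
opening: 0.389
finger_force: 4.3
```

>>> play_rows(
  rows=[
    [[0,0.011,0,0,0,0.07],[-0.001,0.022,0,0,0,0.14],[-0.003,0.045,0,0,0,0.28],[-0.007,0.067,0,0,0,0.419],[-0.013,0.088,0,0,0,0.559],[-0.019,0.109,0,0,0,0.698],[-0.028,0.13,0,0,0,0.838],[-0.036,0.147,0,0,0,0.953],[-0.036,0.147,0,0,0,0.953]],
  ],
)

```text
clock: 9.92
tool_pos: [0.4732, 0.1687, 0.2312]
eef_rot: [0.686, 0.728, 0.002, 0.0]
contact_force: [5.0, 0.7, -0.5]
opening: 0.388
finger_force: 1.9
```

>>> play_rows(
  rows=[
    [[0,0.011,0,0,0,0.07],[-0.001,0.022,0,0,0,0.14],[-0.003,0.045,0,0,0,0.28],[-0.007,0.067,0,0,0,0.419],[-0.013,0.088,0,0,0,0.559],[-0.019,0.109,0,0,0,0.698],[-0.028,0.13,0,0,0,0.838],[-0.036,0.147,0,0,0,0.953],[-0.036,0.147,0,0,0,0.953],[-0.036,0.147,0,0,0,0.953]],
  ],
)

```text
clock: 10.75
tool_pos: [0.5448, 0.1543, 0.2307]
eef_rot: [0.837, 0.547, -0.002, -0.001]
contact_force: [-0.1, -0.5, 1.1]
opening: 0.394
finger_force: 0.0
```

```bash
python3 -c "
from h import *
where();bottle()"
```

```text
10.75 r 0.1587 th 0.009999999999990905 yaw-th -0.41 z 0.2307 Ftan -0.13 Frad -0.5 Fz 1.15 open 0.394 q [-0.41  0.88  0.09  1.88 -0.18  0.4  -0.6 ]
bottle brg -65.36330063051773 peak [127.09895325 -66.        ]
```

At home with zero force. Now stroke 2.

>>> play_rows(
  rows=[
    [[0,-0.008,0,0,0,-0.05],[0,-0.017,0,0,0,-0.105],[-0.001,-0.025,0,0,0,-0.157],[-0.002,-0.033,0,0,0,-0.209],[-0.003,-0.045,0,0,0,-0.28],[-0.005,-0.056,0,0,0,-0.349],[-0.007,-0.067,0,0,0,-0.419],[-0.01,-0.077,0,0,0,-0.489],[-0.013,-0.088,0,0,0,-0.559],[-0.016,-0.099,0,0,0,-0.628],[-0.019,-0.109,0,0,0,-0.698],[-0.023,-0.12,0,0,0,-0.768],[-0.028,-0.13,0,0,0,-0.838],[-0.032,-0.14,0,0,0,-0.908]],
  ],
)

```text
clock: 11.97
tool_pos: [0.4753, 0.1679, 0.2314]
eef_rot: [0.692, 0.722, 0.001, 0.001]
contact_force: [4.6, -3.3, -2.3]
opening: 0.39
finger_force: 2.4
```

>>> play_rows(
  rows=[
    [[0,-0.011,0,0,0,-0.07],[-0.002,-0.022,0,0,0,-0.14],[-0.002,-0.033,0,0,0,-0.209],[-0.003,-0.045,0,0,0,-0.28],[-0.005,-0.056,0,0,0,-0.349],[-0.007,-0.067,0,0,0,-0.419],[-0.01,-0.077,0,0,0,-0.489],[-0.013,-0.088,0,0,0,-0.559],[-0.016,-0.099,0,0,0,-0.628],[-0.019,-0.109,0,0,0,-0.698],[-0.023,-0.12,0,0,0,-0.768],[-0.028,-0.13,0,0,0,-0.838],[-0.032,-0.14,0,0,0,-0.908],[-0.032,-0.14,0,0,0,-0.908]],
  ],
)

```text
clock: 13.13
tool_pos: [0.4065, 0.1498, 0.2316]
eef_rot: [0.512, 0.859, 0.002, 0.001]
contact_force: [6.6, -1.9, -1.9]
opening: 0.391
finger_force: 2.4
```

>>> play_rows(
  rows=[
    [[0,-0.006,0,0,0,-0.035],[0,-0.012,0,0,0,-0.07],[0,-0.012,0,0.02,0,-0.07],[0,-0.012,0,0.04,0,-0.07],[0,-0.012,0,0.06,0,-0.07],[0,-0.012,0,0.08,0,-0.07],[0,-0.012,0,0.1,0,-0.07],[0,-0.012,0,0.1,0,-0.07]],
  ],
)

```text
clock: 13.8
tool_pos: [0.4027, 0.1483, 0.232]
eef_rot: [0.497, 0.868, -0.018, -0.011]
contact_force: [6.4, 0.8, 3.1]
opening: 0.39
finger_force: 2.9
```

```bash
python3 -c "
from h import *
where();bottle()"
```

```text
13.8 r 0.1607 th 52.879999999999995 yaw-th 0.86 z 0.232 Ftan -5.96 Frad -2.48 Fz 3.09 open 0.39 q [-0.44  0.81 -0.04  2.26  0.24  0.12 -0.17]
bottle brg -31.069407719610403 peak [122.60831451 -31.5       ]
```

>>> play_rows(
  rows=[
    [[0,0,0,0.02,0,0],[0,0,0,0.04,0,0],[0,0,0,0.04,0,0]],
  ],
)

```text
clock: 14.1
tool_pos: [0.4026, 0.1485, 0.2321]
eef_rot: [0.496, 0.868, -0.026, -0.016]
contact_force: [6.0, 1.5, 3.9]
opening: 0.392
finger_force: 3.0
```

>>> play_rows(
  rows=[
    [[0,0,0,0.01,0,0],[0,0,0,0.03,0,0],[0,0,0,0.03,0,0]],
  ],
)

```text
clock: 14.35
tool_pos: [0.4026, 0.1486, 0.2321]
eef_rot: [0.496, 0.867, -0.033, -0.02]
contact_force: [6.2, 2.3, 5.7]
opening: 0.389
finger_force: 3.0
```

>>> play_rows(
  rows=[
    [[0,0,0,0.01,0,0],[0,0,0,0.02,0,0],[0,0,0,0.02,0,0]],
  ],
)

```text
clock: 14.6
tool_pos: [0.4028, 0.1487, 0.2321]
eef_rot: [0.496, 0.867, -0.036, -0.022]
contact_force: [6.9, 1.5, 4.8]
opening: 0.388
finger_force: 3.4
```

```bash
python3 -c "
from h import *
where();bottle()"
```

```text
14.6 r 0.161 th 52.739999999999995 yaw-th 1.05 z 0.2321 Ftan -6.73 Frad -2.07 Fz 4.82 open 0.388 q [-0.43  0.81 -0.06  2.24  0.23  0.19 -0.17]
bottle brg -29.621775654526836 peak [123.71409607 -29.5       ]
```

One more small push to the stop.

>>> play_rows(
  rows=[
    [[0,0,0,0.01,0,0],[0,0,0,0.03,0,0],[0,0,0,0.03,0,0]],
  ],
)

```text
clock: 14.9
tool_pos: [0.4042, 0.1495, 0.2322]
eef_rot: [0.496, 0.867, -0.041, -0.025]
contact_force: [8.4, 2.7, 4.3]
opening: 0.391
finger_force: 4.7
```

>>> play_rows(
  rows=[
    [[0,0,0,0.01,0,0],[0,0,0,0.02,0,0],[0,0,0,0.02,0,0]],
  ],
)

```text
clock: 15.15
tool_pos: [0.4046, 0.1498, 0.2323]
eef_rot: [0.496, 0.867, -0.045, -0.027]
contact_force: [10.6, 2.7, 4.6]
opening: 0.406
finger_force: 5.3
```

```bash
python3 -c "
from h import *
where();bottle()"
```

```text
15.15 r 0.1611 th 52.00999999999999 yaw-th 1.79 z 0.2323 Ftan -10.62 Frad -2.71 Fz 4.56 open 0.406 q [-0.42  0.81 -0.06  2.22  0.23  0.22 -0.16]
bottle brg -29.4676096787232 peak [123.52076721 -29.        ]
```

At the stop (10.6 N), with the bottle advanced exactly 36°. Going home for the last stroke.

>>> play_rows(
  rows=[
    [[0,0,0,-0.04,0,0],[0,0,0,-0.09,0,0],[0,0,0,-0.14,0,0],[0,0,0,-0.19,0,0],[0,0,0,-0.24,0,0]],
  ],
)

```text
clock: 15.62
tool_pos: [0.4016, 0.1476, 0.2316]
eef_rot: [0.497, 0.868, 0.003, 0.001]
contact_force: [4.5, 0.3, -1.6]
opening: 0.389
finger_force: 2.1
```

>>> play_rows(
  rows=[
    [[0,0.011,0,0,0,0.07],[-0.001,0.022,0,0,0,0.14],[-0.003,0.045,0,0,0,0.28],[-0.007,0.067,0,0,0,0.419],[-0.013,0.088,0,0,0,0.559],[-0.019,0.109,0,0,0,0.698],[-0.028,0.13,0,0,0,0.838],[-0.035,0.145,0,0,0,0.942],[-0.035,0.145,0,0,0,0.942]],
  ],
)

```text
clock: 16.37
tool_pos: [0.4741, 0.1689, 0.2314]
eef_rot: [0.687, 0.726, 0.002, 0.0]
contact_force: [4.6, 2.4, -0.6]
opening: 0.387
finger_force: 1.9
```

>>> play_rows(
  rows=[
    [[0,0.011,0,0,0,0.07],[-0.001,0.022,0,0,0,0.14],[-0.003,0.045,0,0,0,0.28],[-0.007,0.067,0,0,0,0.419],[-0.013,0.088,0,0,0,0.559],[-0.019,0.109,0,0,0,0.698],[-0.028,0.13,0,0,0,0.838],[-0.035,0.145,0,0,0,0.942],[-0.035,0.145,0,0,0,0.942],[-0.035,0.145,0,0,0,0.942]],
  ],
)

```text
clock: 17.2
tool_pos: [0.5447, 0.1543, 0.2307]
eef_rot: [0.837, 0.547, -0.001, -0.001]
contact_force: [-0.8, 0.3, 0.1]
opening: 0.392
finger_force: 0.0
```

```bash
python3 -c "
from h import *
where();bottle()"
```

```text
17.2 r 0.1587 th 0.04999999999999716 yaw-th -0.4 z 0.2307 Ftan 0.84 Frad -0.01 Fz 0.08 open 0.392 q [-0.4   0.88  0.08  1.88 -0.16  0.4  -0.62]
bottle brg -29.584320992332856 peak [127.12464905 -29.5       ]
```

Final stroke.

>>> play_rows(
  rows=[
    [[0,-0.008,0,0,0,-0.05],[0,-0.017,0,0,0,-0.105],[-0.001,-0.025,0,0,0,-0.157],[-0.002,-0.033,0,0,0,-0.209],[-0.003,-0.045,0,0,0,-0.28],[-0.005,-0.056,0,0,0,-0.349],[-0.007,-0.067,0,0,0,-0.419],[-0.01,-0.077,0,0,0,-0.489],[-0.013,-0.088,0,0,0,-0.559],[-0.016,-0.099,0,0,0,-0.628],[-0.019,-0.109,0,0,0,-0.698],[-0.023,-0.12,0,0,0,-0.768],[-0.028,-0.13,0,0,0,-0.838],[-0.032,-0.14,0,0,0,-0.908]],
  ],
  squeeze=8,
)

```text
clock: 18.42
tool_pos: [0.475, 0.1679, 0.2313]
eef_rot: [0.691, 0.722, 0.001, 0.0]
contact_force: [5.4, -3.1, -2.9]
opening: 0.387
finger_force: 2.4
```

>>> play_rows(
  rows=[
    [[0,-0.011,0,0,0,-0.07],[-0.002,-0.022,0,0,0,-0.14],[-0.002,-0.033,0,0,0,-0.209],[-0.003,-0.045,0,0,0,-0.28],[-0.005,-0.056,0,0,0,-0.349],[-0.007,-0.067,0,0,0,-0.419],[-0.01,-0.077,0,0,0,-0.489],[-0.013,-0.088,0,0,0,-0.559],[-0.016,-0.099,0,0,0,-0.628],[-0.019,-0.109,0,0,0,-0.698],[-0.023,-0.12,0,0,0,-0.768],[-0.028,-0.13,0,0,0,-0.838],[-0.032,-0.14,0,0,0,-0.908],[-0.032,-0.14,0,0,0,-0.908]],
  ],
)

```text
clock: 19.58
tool_pos: [0.4062, 0.1498, 0.2316]
eef_rot: [0.511, 0.86, 0.002, 0.0]
contact_force: [5.8, -1.7, -1.2]
opening: 0.395
finger_force: 2.4
```

>>> play_rows(
  rows=[
    [[0,-0.006,0,0,0,-0.035],[0,-0.012,0,0,0,-0.07],[0,-0.012,0,0.02,0,-0.07],[0,-0.012,0,0.04,0,-0.07],[0,-0.012,0,0.06,0,-0.07],[0,-0.012,0,0.08,0,-0.07],[0,-0.012,0,0.1,0,-0.07],[0,-0.012,0,0.12,0,-0.07],[0,-0.012,0,0.14,0,-0.07],[0,-0.012,0,0.16,0,-0.07],[0,-0.012,0,0.17,0,-0.07],[0,-0.012,0,0.17,0,-0.07]],
  ],
)

```text
clock: 20.58
tool_pos: [0.4024, 0.1485, 0.2321]
eef_rot: [0.496, 0.868, -0.032, -0.02]
contact_force: [6.7, 1.4, 4.3]
opening: 0.388
finger_force: 3.1
```

```bash
python3 -c "
from h import *
where();bottle()"
```

```text
20.5833 r 0.1611 th 52.89999999999999 yaw-th 0.93 z 0.2321 Ftan -6.56 Frad -2.09 Fz 4.26 open 0.388 q [-0.42  0.81 -0.06  2.24  0.27  0.17 -0.2 ]
bottle brg 6.308936583766117 peak [123.9426651   6.5      ]
```

>>> play_rows(
  rows=[
    [[0,0,0,0.01,0,0],[0,0,0,0.02,0,0],[0,0,0,0.02,0,0]],
  ],
)

```text
clock: 20.88
tool_pos: [0.4027, 0.1487, 0.2321]
eef_rot: [0.495, 0.868, -0.036, -0.023]
contact_force: [6.7, 1.9, 5.2]
opening: 0.394
finger_force: 3.5
```

>>> play_rows(
  rows=[
    [[0,0,0,0.01,0,0],[0,0,0,0.02,0,0],[0,0,0,0.02,0,0]],
  ],
)

```text
clock: 21.13
tool_pos: [0.4036, 0.1492, 0.2322]
eef_rot: [0.495, 0.867, -0.039, -0.025]
contact_force: [8.5, 2.8, 4.2]
opening: 0.391
finger_force: 4.4
```

>>> play_rows(
  rows=[
    [[0,0,0,0.01,0,0],[0,0,0,0.02,0,0],[0,0,0,0.02,0,0]],
  ],
)

```text
clock: 21.38
tool_pos: [0.4044, 0.1497, 0.2323]
eef_rot: [0.495, 0.867, -0.042, -0.026]
contact_force: [11.1, 3.1, 3.8]
opening: 0.392
finger_force: 5.3
```

```bash
python3 -c "
from h import *
where();bottle()"
```

```text
21.3833 r 0.1611 th 52.06999999999999 yaw-th 1.78 z 0.2323 Ftan -11.18 Frad -2.65 Fz 3.77 open 0.392 q [-0.42  0.81 -0.07  2.22  0.26  0.22 -0.2 ]
bottle brg 6.716574932304263 peak [123.91770172   7.        ]
```

>>> play_rows(
  rows=[
    [[0,0,0,0.01,0,0],[0,0,0,0.02,0,0],[0,0,0,0.02,0,0]],
  ],
)

```text
clock: 21.68
tool_pos: [0.4053, 0.1503, 0.2323]
eef_rot: [0.495, 0.867, -0.045, -0.028]
contact_force: [12.5, 3.2, 2.9]
opening: 0.388
finger_force: 6.3
```

>>> play_rows(
  rows=[
    [[0,0,0,-0.04,0,0],[0,0,0,-0.09,0,0],[0,0,0,-0.14,0,0],[0,0,0,-0.2,0,0],[0,0,0,-0.25,0,0]],
  ],
)

```text
clock: 22.1
tool_pos: [0.4013, 0.1476, 0.2317]
eef_rot: [0.496, 0.868, 0.003, 0.0]
contact_force: [4.8, -1.2, -1.7]
opening: 0.392
finger_force: 2.1
```

>>> play_rows(
  rows=[
    [[0,0.011,0,0,0,0.07],[-0.001,0.022,0,0,0,0.14],[-0.003,0.045,0,0,0,0.28],[-0.007,0.067,0,0,0,0.419],[-0.013,0.088,0,0,0,0.559],[-0.019,0.109,0,0,0,0.698],[-0.028,0.13,0,0,0,0.838],[-0.035,0.145,0,0,0,0.942],[-0.035,0.145,0,0,0,0.942]],
  ],
)

```text
clock: 22.85
tool_pos: [0.4738, 0.169, 0.2314]
eef_rot: [0.687, 0.727, 0.002, -0.001]
contact_force: [4.1, 1.8, 0.5]
opening: 0.388
finger_force: 1.9
```

>>> play_rows(
  rows=[
    [[0,0.011,0,0,0,0.07],[-0.001,0.022,0,0,0,0.14],[-0.003,0.045,0,0,0,0.28],[-0.007,0.067,0,0,0,0.419],[-0.013,0.088,0,0,0,0.559],[-0.019,0.109,0,0,0,0.698],[-0.028,0.13,0,0,0,0.838],[-0.035,0.145,0,0,0,0.942],[-0.035,0.145,0,0,0,0.942],[-0.035,0.145,0,0,0,0.942]],
  ],
)

```text
clock: 23.68
tool_pos: [0.5444, 0.1544, 0.2307]
eef_rot: [0.837, 0.548, -0.001, -0.002]
contact_force: [-0.4, -0.3, -0.4]
opening: 0.388
finger_force: 0.0
```

>>> play_rows(
  rows=[
    [[0,0,0,0,0,0],[0,0,0,0,0,0],[0,0,0,0,0,0],[0,0,0,0,0,0]],
  ],
  claw=0.1,
)

```text
clock: 24.02
tool_pos: [0.5448, 0.155, 0.2311]
eef_rot: [0.837, 0.548, -0.0, -0.001]
contact_force: [0.1, -0.3, 0.1]
opening: 0.666
finger_force: 0.0
```

```bash
python3 -c "
from h import *
where();bottle()"
```

```text
24.0167 r 0.1594 th 0.11999999999999034 yaw-th -0.38 z 0.2311 Ftan -0.24 Frad -0.28 Fz 0.13 open 0.666 q [-0.39  0.87  0.06  1.87 -0.12  0.4  -0.65]
bottle brg 6.7371271488301065 peak [127.09861755   7.        ]
```

>>> play_rows(
  rows=[
    [[0,0,-0.06,0,0,0],[0,0,-0.14,0,0,0],[0,0,-0.22,0,0,0],[0,0,-0.28,0,0,0],[0,0,-0.28,0,0,0]],
  ],
)

```text
clock: 24.48
tool_pos: [0.5471, 0.1548, 0.3772]
eef_rot: [0.837, 0.547, 0.006, 0.0]
contact_force: [0.1, -0.2, 0.5]
opening: 0.897
finger_force: 0.0
```

```bash
python3 -c "
from h import *
where();print(rel([.55,-.265,.37],np.radians(-30)))"
```

```text
24.4833 r 0.1601 th -0.7000000000000028 yaw-th 0.37 z 0.3772 Ftan -0.15 Frad -0.15 Fz 0.49 open 0.897 q [-0.42  0.65  0.11  1.78 -0.1   0.7  -0.67]
[-0.767  0.342  0.01   0.013 -0.019  0.223]
```

>>> play_rows(
  rows=[
    [[-0.04,0.018,0,0,0,0],[-0.1,0.045,0,0,0,0],[-0.17,0.076,0,0,0,0],[-0.25,0.111,0,0,0,0],[-0.33,0.147,0,0,0,0],[-0.41,0.183,0,0,0,0],[-0.49,0.218,0,0,0,0],[-0.57,0.254,0,0,0,0],[-0.64,0.285,0,0,0,0],[-0.7,0.312,0,0,0,0],[-0.74,0.33,0,0,0,0],[-0.767,0.342,0,0,0,0],[-0.767,0.342,0,0,0,0],[-0.767,0.342,0,0,0,0],[-0.767,0.342,0,0,0,0]],
  ],
  claw=1,
)

```text
clock: 25.73
tool_pos: [0.549, -0.2626, 0.3698]
eef_rot: [0.836, 0.549, 0.001, -0.002]
contact_force: [-0.3, 0.7, -0.7]
opening: 0.004
finger_force: 0.0
```

```bash
python3 -c "
from h import *
import cv2
where();s=get_state();print(s['tool_pos'],s['eef_rot'])
w=snapshot('wrist');cv2.imwrite('pics/w2.png',w['pixels'])
T=snapshot('top');c=T['pixels'][155:255,215:390];cv2.imwrite('pics/top3.png',cv2.resize(c,None,fx=4.5,fy=4.5,interpolation=cv2.INTER_CUBIC))"
```

```text
25.7333 r 0.2793 th -142.82 yaw-th 142.71 z 0.3698 Ftan -0.14 Frad -0.81 Fz -0.73 open 0.004 q [ 0.36  0.71  0.03  1.66 -0.03  0.78 -0.01]
[ 0.54900362 -0.26261012  0.36983427] [ 8.35860312e-01  5.48936648e-01  6.39906390e-04 -2.38444674e-03]
```

View pics/w2.png

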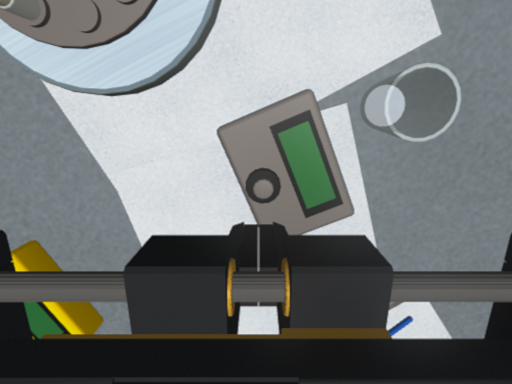

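View pics/top3.png

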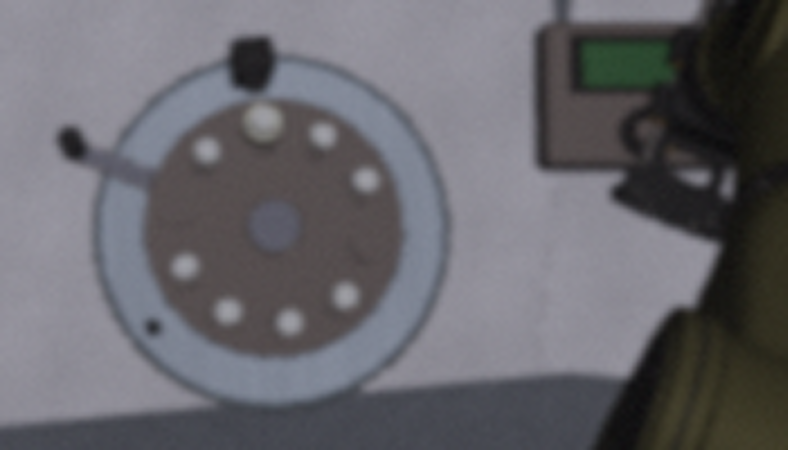

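The bottle stands before the head and the lever is home. In the wrist view the grey meter's button is at (263,187) and the yellow look-alike is far off at lower left. I'll locate the button.

```bash
python3 - <<'E'
from h import *
s=get_state();w=snapshot("wrist");r=R.from_quat(s["eef_rot"]);m=w["mount"]
d=r.apply(m[:3,:3]@np.linalg.inv(w["camera_matrix"])@[263,187,1]);o=s["tool_pos"]+r.apply(m[:3,3])
p=o+d*(.067-o[2])/d[2];print(p)
p[2]=.067+.166+.012;print(rel(p))
q=r.inv().apply([0,0,-1]);print("tilt",q)
E
```

```text
[ 0.55088229 -0.26818827  0.067     ]
[-0.009  0.008  0.25 ]
tilt [-0.00311985  0.00276738  0.9999913 ]
```

>>> play_rows(
  rows=[
    [[-0.004,0.004,0.04,0,0,0],[-0.009,0.008,0.1,0,0,0],[-0.009,0.008,0.17,0,0,0],[-0.009,0.008,0.22,0,0,0],[-0.009,0.008,0.25,0,0,0],[-0.009,0.008,0.25,0,0,0],[-0.009,0.008,0.25,0,0,0]],
  ],
)

```text
clock: 26.47
tool_pos: [0.5504, -0.2697, 0.2448]
eef_rot: [0.836, 0.548, -0.0, -0.002]
contact_force: [-1.0, -0.8, -0.0]
opening: 0.005
finger_force: 0.0
```

>>> play_rows(
  rows=[
    [[0,0,0.01,0,0,0],[0,0,0.018,0,0,0],[0,0,0.024,0,0,0],[0,0,0.024,0,0,0],[0,0,0.024,0,0,0]],
  ],
)

```text
clock: 26.88
tool_pos: [0.5504, -0.2708, 0.2336]
eef_rot: [0.837, 0.548, 0.0, -0.001]
contact_force: [0.0, 0.2, 0.2]
opening: 0.006
finger_force: 0.0
```

```bash
python3 -c "
from h import *
s=get_state();print(s['tool_pos'],s['tool_pos'][2]-.166,s['contact_force'],rel([.5505,-.2683,.227]))"
```

```text
[ 0.5503734  -0.27081464  0.23359926] 0.06759926223304488 [0.00308897 0.19498259 0.18026375] [ 0.005 -0.002  0.013]
```

Next I'll press in small steps, correcting 2.5 mm sideways first.

>>> play_rows(
  rows=[
    [[0.004,-0.002,0,0,0,0],[0.004,-0.002,0.004,0,0,0],[0.004,-0.002,0.008,0,0,0],[0.004,-0.002,0.008,0,0,0]],
  ],
)

```text
clock: 27.22
tool_pos: [0.5502, -0.2686, 0.2292]
eef_rot: [0.837, 0.548, 0.0, -0.001]
contact_force: [-0.4, 0.0, 3.9]
opening: 0.007
finger_force: 1.9
```

>>> play_rows(
  rows=[
    [[0,0,0.004,0,0,0],[0,0,0.004,0,0,0],[0,0,0.004,0,0,0]],
  ],
)

```text
clock: 27.47
tool_pos: [0.5502, -0.2686, 0.2275]
eef_rot: [0.837, 0.547, 0.0, -0.001]
contact_force: [-0.4, 0.5, 5.7]
opening: 0.005
finger_force: 2.8
```

>>> play_rows(
  rows=[
    [[0,0,0.002,0,0,0],[0,0,0.004,0,0,0],[0,0,0.004,0,0,0]],
  ],
)

```text
clock: 27.72
tool_pos: [0.5502, -0.2686, 0.2273]
eef_rot: [0.837, 0.547, 0.0, -0.001]
contact_force: [-3.7, 2.0, 18.7]
opening: 0.004
finger_force: 9.3
```

```bash
python3 -c "
from h import *
s=get_state();print(s['tool_pos'],s['tool_pos'][2]-.166,s['contact_force'])"
```

```text
[ 0.55018937 -0.26863685  0.2272902 ] 0.061290196608650205 [-3.67435178  1.99814246 18.69023091]
```

Bottomed out: the tip is at 61 mm and the force went from 5.7 to 18.7 N. Let the button up and retreat.

>>> play_rows(
  rows=[
    [[0,0,-0.006,0,0,0],[0,0,-0.02,0,0,0],[0,0,-0.06,0,0,0],[0,0,-0.12,0,0,0],[0,0,-0.2,0,0,0],[0,0,-0.26,0,0,0],[0,0,-0.28,0,0,0],[0,0,-0.28,0,0,0],[0,0,-0.28,0,0,0]],
  ],
)

```text
clock: 28.47
tool_pos: [0.5498, -0.2686, 0.3645]
eef_rot: [0.837, 0.548, -0.0, -0.002]
contact_force: [-0.0, -1.1, -0.1]
opening: 0.006
finger_force: 0.0
```

```bash
python3 -c "
from h import *
s=get_state();print(s['tool_pos'],s['contact_force']);bottle()
print(finish_job())"
```

```text
[ 0.54982973 -0.26860939  0.364505  ] [-0.00950338 -1.06447591 -0.07627817]
bottle brg 6.751678847852779 peak [131.45478821   7.        ]
the job is handed in; nothing more can be done
None
```

The job is handed in after about 28.5 s: three strokes to the stop brought the bottle in front of the head (6.75° measured, head at about 6.9°), the lever was back home, and then the grey meter's button was pressed fully down and released.

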